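# Hasp and pin the blade case

## Robot

A 7-joint arm with a two-finger parallel gripper is mounted at the origin on the work surface. World frame = base frame: x ahead of the robot, y to its left, z up, the work surface at z = 0. Lengths are in mm, angles in rad, forces in N, time in s.
With the tool pointing down it reaches from about 425 to 875 mm from the base axis. Payload 4.7 kg.
Tool frame: the origin (TCP) lies midway between the tips of the shut fingers; the grasp point (between the pads) lies 19 mm behind it; y points along the fingers, x is the direction in which the jaws open and shut, and the axes are right-handed (so a half turn about y gives the same grasp; the last joint's range is limited). The gripper opens to 85 mm and grips with 20 to 120 N. Pads are 22 mm wide; open, the fingers measure 114 mm over their backs; the gripper's body (76 mm by 85 mm) begins 54 mm behind the grasp point. The pads swing forward as they close: fully open they stand 13 mm farther back than shut.
Start: joints at [1.207, 0.321, -0.07, 1.45, 0.023, 1.371, -0.057], TCP at [239.752, -604.189, 231.349] pointing down, gripper open.
Joint ranges: [-2.86, 2.86], [-0.3, 2.09], [-1.38, 1.24], [0.06, 2.45], [-1.56, 4.7], [0.09, 2.05], [-2.69, 2.69]. Speed limits (rad/s): [2.57, 2.57, 3.14, 3.14, 3.14, 3.14, 3.14].

## Interface

Orientations are given as a unit quaternion [w, x, y, z].
In Python, from station import sensors, vision, workorder gives the robot as it stands. The module is installed in compiled form; this text tells all that it offers.
- The arm moves only by the tool move_arm, never from a script. Its argument "plan" is text: rows parted by semicolons, each of 6 numbers parted by spaces: the shift along the world's x, y, z in m, then the turn, a rotation vector about the world's x, y, z in rad. A call has exactly 10 rows; each row shifts and turns the commanded pose from where the row before left it; what a row does not reach is not made up. A row lasts 1/10 s, in which the tool goes at most 50 mm and 8.59 degrees, less where a joint would pass 70% of its speed; a pose out of reach is approached as far as the arm can. A call is refused whole if a number of a shift passes 0.05 or a number of a turn 0.15, either way. A call with a gripper value outside its range is refused whole. "jaw" is the closure, from -1 (fully open) to 1 (shut), so that 0 is half open, set as the call begins (left out, the last holds). The fingers move at their own pace and stop on an object; the grip force is fixed at half the most. Time passes only in rows, so rows that do not move let the fingers close, or fill a call up. It gives the time, the measured TCP pose, the force and the opening at its end, in the units of the state.
- sensors.state(): the state, without advancing time (a new reading comes with each control period).
- vision.grab_frame(name): name is "scene" or "top" or "wrist"; returns a dict with "color" (480x640x3 uint8, red, green, blue), "vertical_fov" (degrees; the focal length in pixels is half the picture's height over the tangent of half this angle, whatever the lens; pixels are square), "cx", "cy" (the principal point, pixels), "rvec" (rotation vector, rad) and "tvec" (3), from world to camera coordinates, as OpenCV has them; the wrist camera has in their place "hand_eye" (4x4, takes a point from camera to tool coordinates, whose origin is the TCP and whose axes are the tool frame's). Camera axes: x right, y down, z forward; pixel columns grow to the right and rows downward; lengths in mm; the calibration is good to about 2 mm. A picture is of the moment at which its call begins: read the wrist's pose just before it. There is no depth.
- workorder.sign_off(): hands the job in, once; it reports no verdict.
The state is a dict: "clock": time; "joint_positions": joint angles; "joint_vel": joint speeds; "joint_torque": joint torques, N m; "eef_pos": TCP position; "ee_rot": TCP orientation; "contact_force": force on the tool from outside, world axes, zero at the start; "ft_torque": the same for the moment, N m; "grip_width": finger opening in mm.
Only numpy, scipy, OpenCV 4.12 (cv2) and the standard library are available. Lean on these libraries where they do the work, as an engineer would, in place of code of your own. Each camera call takes 0.05 s, during which the arm holds its last target. There are 200 camera calls.

## Task

The lid of the grey blade case is shut but not secured. Swing its hasp over the brass staple until it lies flat on the sloping front, then take the red-headed pin from its stand and drop it down through the eye of the staple until its collar rests on the staple, and let go. Leave the thick blue-headed pin and everything else on the bench where it is.

Things in the scene. Friction and masses are not known exactly. Their poses are not given: they have to be found in the camera images.
- case: Grey blade case, fixed: 240 mm wide, 130 mm high. Origin under it, x towards its front, which faces roughly away from the robot and leans back 30 degrees from vertical (its foot stands further out than its top edge, the lid's front edge). Nothing on the lid stands higher than 2 mm.
- eye_nominal (a point): Fixed to the case: middle of the brass staple's eye if the staple were centred, 45 mm down the slope from the lid's front edge, 24 mm out of the face. x straight down the slope (60 degrees below level), y level along the front, z squarely out of it. The staple really sits up to 7 mm to either side along y, not measured: look or feel for it.
- eye_mouth (a point): Upper mouth of the eye if centred, 7 mm up the slope from eye_nominal, same axes. The staple: a block 14 mm long (x), 24 mm wide (y), 36 mm out of the face; its eye, 12 mm square, runs right through it along x, with 6 mm of brass beside and outside it. Clamped in a slot, it gives way sideways only at about 12 N.
- hasp_hinge (a point): Centre of the hasp's hinge at the lid's front edge, 3 mm out of the sloping face; axes as eye_nominal, hinge along y. The hasp is a steel strap 60 mm wide, 5 mm thick, reaching 80 mm from the hinge (outer side 2 mm outside the hinge axis when flat, 8 mm lip at its end), slot 44 mm wide from 34 to 56 mm; from 2 to 34 mm a whole plate, good to push on.
- hasp (a joint): Angle of the hasp: 0 flat on the sloping front, the staple standing through its slot; grows as it lifts: 1.05 level, pointing out, 2.62 upright, 3.2 (stop) leaning back over the lid. Stiff hinge that stays where left: turns at 0.08 N m, about 3 N at 30 mm from the hinge.
- pin_center (a point): Middle of the red-headed pin (82 mm long, about 50 g), z along it to the head. Steel shaft 8 mm thick with tapered foot (45 mm long), collar 18 mm wide (3 mm), round red head 14 mm thick (34 mm). The foot is 41 mm below this point, the collar's underside 4 mm above, the head's middle 24 mm above. Stands upright in its stand.
- stand_a: Stand of the red pin, fixed, 50 x 50 mm, 56 mm high, origin under its centre; the pin's shaft sits in its hole, collar on top: lift 50 mm to free it.
- spare_center (a point): Middle of the blue-headed spare pin, like the red one but with a shaft 14 mm thick, too thick for the eye; upright in a stand like the other. Leave it.
- blade_ring: Steel ring 72 mm wide, 12 mm high, lying on the bench; origin under its centre. Leave it.
- cleaner: White bottle 48 mm wide, 130 mm high; origin under its centre. Leave it.
- driver: Screwdriver lying on the bench, along its x axis; origin under its middle. Leave it.
- beaker: Smoke-grey cup 72 mm wide, 75 mm high; origin under its centre. Leave it.
- tub: Grey tub with black cap, 60 mm wide, 60 mm high; origin under its centre. Leave it.
Mind the look-alikes: they are no part of the job. What is shaped like the stand_a but orange is not meant.

How it is judged:
By the outcome, as a careful person would: the job done as asked, in the order asked, and still so for the second after the job is handed in, with the robot touching nothing.
It also fails if it takes over 58 s, if anything falls off the work surface, if the arm or the gripper's body presses on something with over 40 N, if the wrist force passes 120 N, or if a joint passes its speed limit or range.

## Working session

There is one attempt and no reset: what is moved stays moved. The work goes in short steps, Python scripts to look and compute and a tool call to move; the robot and the scene stay as the last step left them, time stands still between calls to the robot, and variables do not carry over. Pictures are saved under pics/ and viewed, about 8 in all and at most 12, crops included, and the job is handed in when it is done.

Besides the shell and the picture viewer there is one more tool, called after "Emit:" as a command line: name --argument value ..., lists and objects as JSON in quotes. move_arm: Moves the arm, as the interface text tells. Its arguments: {"type":"object","properties":{"plan":{"type":"string"},"jaw":{"type":"number"}},"required":["plan"]}

```bash
mkdir -p pics; cat > h.py <<'E'
import numpy as np, cv2
from scipy.spatial.transform import Rotation as R
from station import sensors, vision, workorder
def cam(name):
    s=sensors.state(); f=vision.grab_frame(name)
    F=240/np.tan(np.radians(f["vertical_fov"])/2)
    K=np.array([[F,0,f["cx"]],[0,F,f["cy"]],[0,0,1]])
    if "rvec" in f:
        Rm=cv2.Rodrigues(np.array(f["rvec"],float))[0]; t=np.array(f["tvec"],float).ravel()
    else:
        q=s["ee_rot"]; Rt=R.from_quat([q[1],q[2],q[3],q[0]]).as_matrix()
        H=np.array(f["hand_eye"]); Rc=Rt@H[:3,:3]; c=Rt@H[:3,3]+np.array(s["eef_pos"])
        Rm=Rc.T; t=-Rm@c
    return f["color"],K,Rm,t
def save(name,fn):
    im,K,Rm,t=cam(name); cv2.imwrite(f"pics/{fn}.png",im[:,:,::-1]); np.savez(f"pics/{fn}.npz",K=K,R=Rm,t=t)
def load(fn):
    d=np.load(f"pics/{fn}.npz"); return d["K"],d["R"],d["t"]
def onz(fn,u,v,z):
    K,Rm,t=load(fn); d=Rm.T@np.linalg.inv(K)@[u,v,1]; c=-Rm.T@t; return c+d*(z-c[2])/d[2]
def proj(fn,P):
    K,Rm,t=load(fn); p=(np.atleast_2d(P)@Rm.T+t)@K.T; return p[:,:2]/p[:,2:]
def tri(obs):
    A=np.zeros((3,3));b=np.zeros(3)
    for fn,u,v in obs:
        K,Rm,t=load(fn); d=Rm.T@np.linalg.inv(K)@[u,v,1]; d/=np.linalg.norm(d); c=-Rm.T@t
        P=np.eye(3)-np.outer(d,d); A+=P;b+=P@c
    return np.linalg.solve(A,b)
E
python3 - <<'E'
from h import *
print(sensors.state())
for n in("scene","top"):
    save(n,n+"0"); K,Rm,t=load(n+"0"); print(n,K[0,0],-Rm.T@t,Rm[2])
E
```

```text
{'clock': 0.0, 'joint_positions': array([ 1.20710942,  0.32181961, -0.07012471,  1.45164099,  0.02257907,
        1.37078023, -0.05693567]), 'joint_vel': array([ 0.00236729, -0.00053265, -0.00158795, -0.00062867, -0.0005264 ,
        0.00018384,  0.00108756]), 'joint_torque': array([-6.45188811e-05, -4.93573523e+01, -3.82256582e-01, -3.14332151e+01,
        1.30104023e-02,  1.12254359e-02,  1.33979324e-06]), 'eef_pos': array([ 239.55591741, -603.68929298,  230.24306351]), 'ee_rot': array([ 0.58534866, -0.58464668,  0.39776833, -0.39665547]), 'contact_force': array([-0.18202258, -0.36022388, -0.02971771]), 'ft_torque': array([-0.00795353, -0.01767285, -0.00247514]), 'grip_width': 85.56152450157857}
scene 590.8264297648429 [1528.41377472 -424.57211264  945.61008554] [-0.70525659  0.28671575 -0.64838818]
top 467.4542454926415 [ 393.4634461   -26.86592708 1327.64289755] [ 0.18730725 -0.01162006 -0.98223265]
```

View pics/scene0.png

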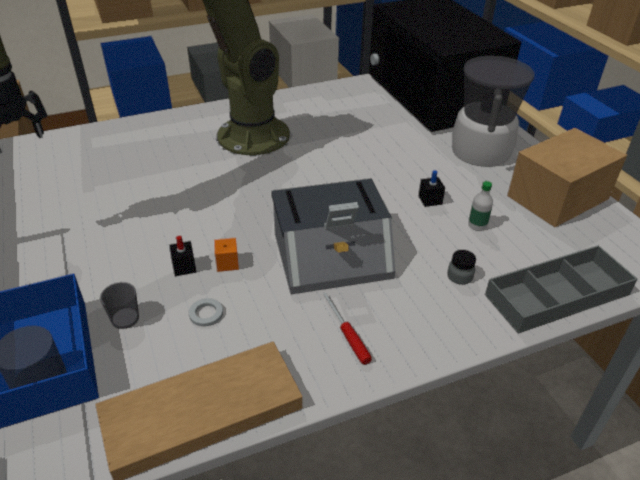

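View pics/top0.png

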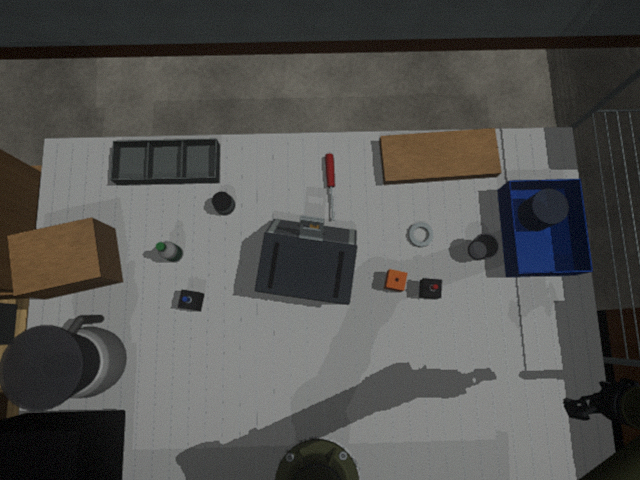

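The scene view shows the case near (335,235), with its hasp raised at (342,215), the brass staple at (342,247) and the red pin's stand at (182,258). The top view puts the case around (307,262) and the red pin at (433,288). I'll zoom in for exact pixels.

```bash
python3 - <<'E'
from h import *
s=cv2.imread("pics/scene0.png");t=cv2.imread("pics/top0.png")
c=lambda im,x,y,w,h,k:cv2.convertScaleAbs(cv2.resize(im[y:y+h,x:x+w],None,fx=k,fy=k,interpolation=cv2.INTER_CUBIC),alpha=1.7)
o=np.zeros((600,800,3),np.uint8)
o[:500,:560]=c(s,262,172,140,125,4); o[:200,560:]=c(s,160,230,60,50,4); o[200:440,560:]=c(t,410,270,40,40,6)
o[440:600,560:800]=c(t,280,205,60,40,4)
cv2.imwrite("pics/c1.png",o)
E
```

```text
(no output)
```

View pics/c1.png

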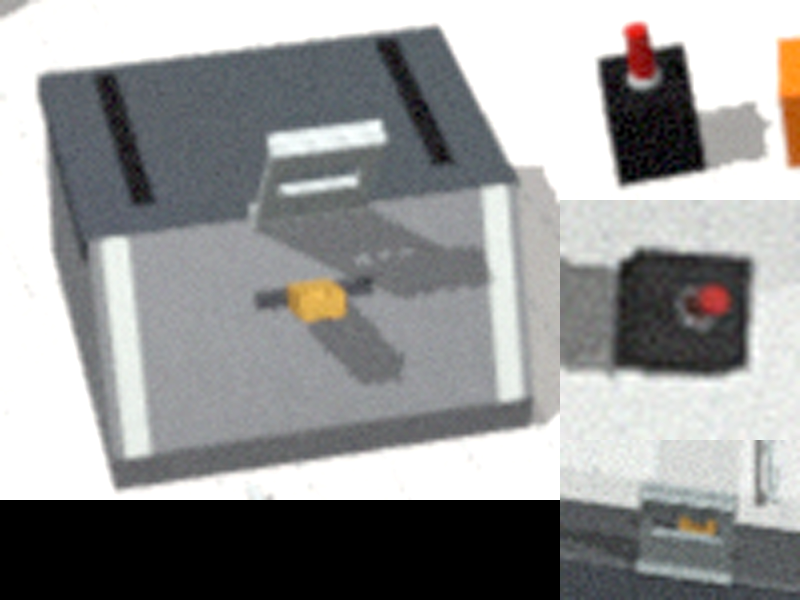

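```bash
python3 - <<'E'
from h import *
sc=lambda x,y:(262+x/4,172+y/4)
A=onz("scene0",*sc(88,238),130);B=onz("scene0",*sc(516,180),130)
print("front edge",A,B,np.linalg.norm(A-B))
C=onz("scene0",*sc(40,77),130);D=onz("scene0",*sc(438,28),130);print("back",C,D,np.linalg.norm(C-D))
print("foot",[onz("scene0",*sc(*p),0) for p in((117,488),(531,425))])
print("top view of front corners",proj("top0",np.array([A,B,C,D])))
p=tri([("scene0",160+77/4,230+27/4),("top0",410+155/6,270+98/6)]);print("pin tri",p, onz("scene0",160+77/4,230+27/4,93), onz("top0",410+155/6,270+98/6,93))
print("collar scene",onz("scene0",160+84/4,230+80/4,57),"top",onz("top0",410+139/6,270+107/6,57))
y=(B-A)[:2]/np.linalg.norm((B-A)[:2]); x=np.array([y[1],-y[0]]); 
print("yaxis",y,"front dir",x,np.arctan2(x[1],x[0]))
M=(A+B)/2
X=np.array([*(x*.5),-np.sqrt(3)/2]);Z=np.array([*(x*np.sqrt(3)/2),.5]);Y=np.array([*y,0])
for o in(24,36):
  E=M+45*X+o*Z; print("pt",o,E,proj("scene0",E),proj("top0",E))
# hasp angle: tip pixels in scene, hinge plane
tip=[sc(270,135),sc(382,125)]
for th in np.arange(1.2,2.8,.2):
  d=np.cos(th)*X+np.sin(th)*Z; h=M+3*Z
  print(round(th,1),[((proj("scene0",h+80*d+s*Y)[0]-(262,172))*4).round() for s in(-30,30)],[((proj("top0",h+80*d+s*Y)[0]-(280,205))*4+(560,440)).round() for s in(-30,30)])
E
```

```text
front edge [ 608.09105007 -117.03452078  130.        ] [648.81943708 119.34882214 130.        ] 239.8663926360571
back [460.67613337 -93.54807154 130.        ] [501.90169892 144.01600441 130.        ] 241.11457325437146
foot [array([ 669.03474403, -125.92661503,    0.        ]), array([ 7.10015879e+02,  1.09801527e+02, -1.13686838e-13])]
top view of front corners [[356.36102512 245.60591101]
 [265.48239359 232.49974564]
 [349.33683523 302.81114344]
 [255.90339427 288.98232506]]
pin tri [ 499.97122074 -325.11856518   95.20669245] [ 497.41162361 -324.66410097   93.        ] [ 500.10986318 -325.86461921   93.        ]
collar scene [ 500.72504786 -326.61179533   57.        ] top [ 499.3325579  -327.03591982   57.        ]
yaxis [0.16979614 0.98547921] front dir [ 0.98547921 -0.16979614] -0.17062279918942944
pt 24 [671.1113265   -6.19240886 103.02885683] [[342.81534705 246.32523625]] [[313.53109649 225.30894171]]
pt 36 [681.35272686  -7.95698209 109.02885683] [[344.13107303 247.38057036]] [[314.06293509 221.06345897]]
1.2 [array([288., 295.]), array([401., 279.])] [array([747., 457.]), array([656., 444.])]
1.4 [array([287., 267.]), array([400., 251.])] [array([746., 457.]), array([654., 444.])]
1.6 [array([284., 237.]), array([398., 221.])] [array([745., 462.]), array([652., 449.])]
1.8 [array([281., 205.]), array([395., 190.])] [array([743., 472.]), array([648., 458.])]
2.0 [array([276., 175.]), array([389., 160.])] [array([740., 486.]), array([645., 472.])]
2.2 [array([270., 146.]), array([383., 131.])] [array([737., 505.]), array([641., 491.])]
2.4 [array([263., 121.]), array([376., 106.])] [array([733., 527.]), array([636., 513.])]
2.6 [array([256.,  99.]), array([368.,  85.])] [array([729., 551.]), array([632., 537.])]
```

```bash
cat >> h.py <<'E'
A0=np.array([608.1,-117.0,130]);B0=np.array([648.8,119.3,130])
M=(A0+B0)/2; Y=(B0-A0)/np.linalg.norm(B0-A0); fx=np.array([Y[1],-Y[0],0])
X=fx*.5+np.array([0,0,-np.sqrt(.75)]); Z=fx*np.sqrt(.75)+np.array([0,0,.5])
def tool():
    s=sensors.state(); q=s["ee_rot"]; return np.array(s["eef_pos"]),R.from_quat([q[1],q[2],q[3],q[0]])
# target: jaws along sgn*Y, approach (tool y) = a
def Rtar(a,sgn=1): x=sgn*Y; return R.from_matrix(np.c_[x,a,np.cross(x,a)])
def turn(Rt): return (Rt*tool()[1].inv()).as_rotvec()
E
python3 - <<'E'
from h import *
p,r=tool(); print(r.as_matrix().round(3))
f=vision.grab_frame("wrist"); print(np.array(f["hand_eye"]).round(2))
dn=np.array([0,0,-1.])
for s in(1,-1): print(s,turn(Rtar(dn,s)))
H=M+3*Z
for th in(2.2,): print("contact",H+np.cos(th)*30*X+np.sin(th)*30*Z,"H",H)
E
```

```text
[[ 0.369 -0.001  0.929]
 [-0.929  0.002  0.369]
 [-0.002 -1.    -0.   ]]
[[   1.     -0.      0.      0.18]
 [  -0.     -0.31    0.95 -143.  ]
 [  -0.     -0.95   -0.31   81.11]
 [   0.      0.      0.      1.  ]]
1 [ 3.58486616e-04 -1.87316098e-03  2.59320703e+00]
-1 [-1.40828040e-03 -2.69517506e-04 -5.48384974e-01]
contact [643.01149887  -1.35805334 158.91715359] H [631.01037552   0.7090043  131.5       ]
```

Emit:
move_arm --plan "0.024 0.044 0 0 0 -0.055;0.024 0.044 0 0 0 -0.055;0.024 0.044 0 0 0 -0.055;0.024 0.044 0 0 0 -0.055;0.024 0.044 0 0 0 -0.055;0.024 0.044 0 0 0 -0.055;0.024 0.044 0 0 0 -0.055;0.024 0.044 0 0 0 -0.055;0.024 0.044 0 0 0 -0.055;0.024 0.044 0 0 0 -0.055" --jaw 1

```text
clock: 1.15
eef_pos: [479.6, -163.4, 231.4]
ee_rot: [-0.454, 0.455, -0.542, 0.542]
contact_force: [1.6, 0.5, 0.5]
grip_width: -0.2
```

Emit:
move_arm --plan "0.024 0.034 -0.0146 0 0 0;0.024 0.034 -0.0146 0 0 0;0.024 0.034 -0.0146 0 0 0;0.024 0.034 -0.0146 0 0 0;0.024 0.034 -0.0146 0 0 0;0 0 0 0 0 0;0.007 -0.001 0 0 0 0;0.007 -0.001 0 0 0 0;0.007 -0.001 0 0 0 0;0.007 -0.001 0 0 0 0"

```text
clock: 2.15
eef_pos: [628.0, -1.0, 158.9]
ee_rot: [-0.455, 0.454, -0.541, 0.542]
contact_force: [-1.1, -0.6, 0.8]
grip_width: 0.3
```

```bash
python3 - <<'E'
from h import *
p,r=tool();print(p,turn(Rtar(np.array([0,0,-1.]),-1)))
a=cam("scene")[0][130:280,250:450,::-1]; b=cam("wrist")[0][:,:,::-1]
o=np.zeros((600,800,3),np.uint8); o[:300,:400]=cv2.resize(a,(400,300)); o[:300,400:]=cv2.resize(b,(400,300))
cv2.imwrite("pics/c2.png",cv2.convertScaleAbs(o[:300],alpha=1.5))
E
```

```text
[627.95534252  -1.02652723 158.94822539] [0.00088949 0.00095383 0.00400117]
```

View pics/c2.png

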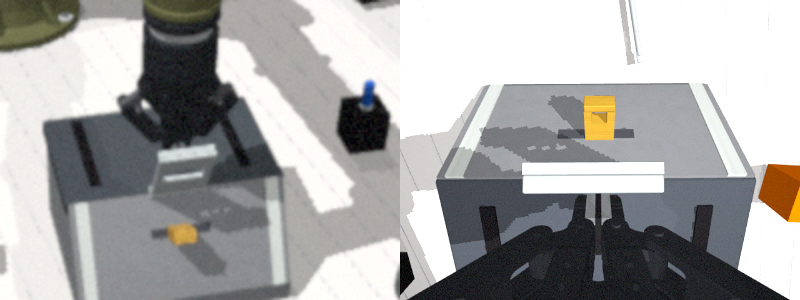

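The hasp is still raised, with the closed fingers just behind it; in the wrist half the staple is at (600,117). I'll swing the hasp over now.

Emit:
move_arm --plan "0.004 -0.0007 -0.0005 0 0 0;0.004 -0.0007 -0.0005 0 0 0;0.004 -0.0007 -0.001 0 0 0;0.003 -0.0005 -0.001 0 0 0;0.002 -0.0003 -0.002 0 0 0;0.002 -0.0003 -0.003 0 0 0;0.001 -0.0002 -0.003 0 0 0;0.001 -0.0002 -0.004 0 0 0;0.001 -0.0002 -0.004 0 0 0;0 0 0 0 0 0"

```text
clock: 3.25
eef_pos: [649.3, -3.0, 138.8]
ee_rot: [0.455, -0.455, 0.541, -0.541]
contact_force: [-0.1, -0.0, 1.4]
grip_width: -0.1
```

Emit:
move_arm --plan "0 0 -0.003 0 0 0;0 0 -0.003 0 0 0;0 0 -0.003 0 0 0;0 0 -0.003 0 0 0;0 0 -0.003 0 0 0;0 0 -0.002 0 0 0;0 0 -0.002 0 0 0;0 0 0 0 0 0;0 0 0 0 0 0;0 0 0 0 0 0"

```text
clock: 4.25
eef_pos: [651.7, -3.1, 122.6]
ee_rot: [-0.457, 0.453, -0.54, 0.543]
contact_force: [4.6, -1.1, 8.8]
grip_width: 0.3
```

```bash
python3 - <<'E'
from h import *
p,r=tool();d=p-(M+3*Z);print(p,d@fx,d[2],d@Y)
save("wrist","w1"); a=cam("scene")[0][150:300,250:450,::-1]; b=cv2.imread("pics/w1.png")
o=np.zeros((600,800,3),np.uint8); o[:300,:400]=cv2.resize(a,(400,300)); o[:300,400:]=cv2.resize(b,(400,300))
cv2.imwrite("pics/c3.png",cv2.convertScaleAbs(o[:300],alpha=1.5))
E
```

```text
[651.72925625  -3.0771024  122.58343133] 21.060880170149066 -8.916568673800086 -0.2143576882754159
```

View pics/c3.png

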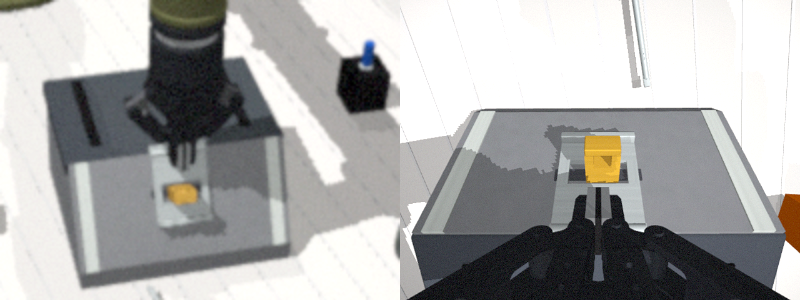

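Emit:
move_arm --plan "0.001 0 -0.002 0 0 0;0.001 0 -0.002 0 0 0;0 0 -0.002 0 0 0;0 0 -0.002 0 0 0;0 0 -0.001 0 0 0;-0.002 0.0003 0 0 0 0;-0.002 0.0003 0 0 0 0;-0.001 0.0002 0 0 0 0;-0.001 0.0002 0 0 0 0;0 0 0 0 0 0"

```text
clock: 5.35
eef_pos: [655.4, -3.4, 115.8]
ee_rot: [-0.461, 0.448, -0.536, 0.547]
contact_force: [21.4, -2.1, 1.5]
grip_width: -0.1
```

```bash
python3 - <<'E'
from h import *
p,r=tool();d=p-(M+3*Z);s=sensors.state();print(p,d@fx,d[2],d@Y,s["contact_force"])
save("wrist","w2");  b=cv2.convertScaleAbs(cv2.imread("pics/w2.png"),alpha=1.5)
cv2.imwrite("pics/c4.png",cv2.resize(b[160:400,200:440],(600,600),interpolation=cv2.INTER_CUBIC))
E
```

```text
[655.37169291  -3.43826219 115.79986675] 24.71176444090398 -15.700133251069346 0.04798804629394571 [21.35552327 -2.0839859   1.46634367]
```

View pics/c4.png

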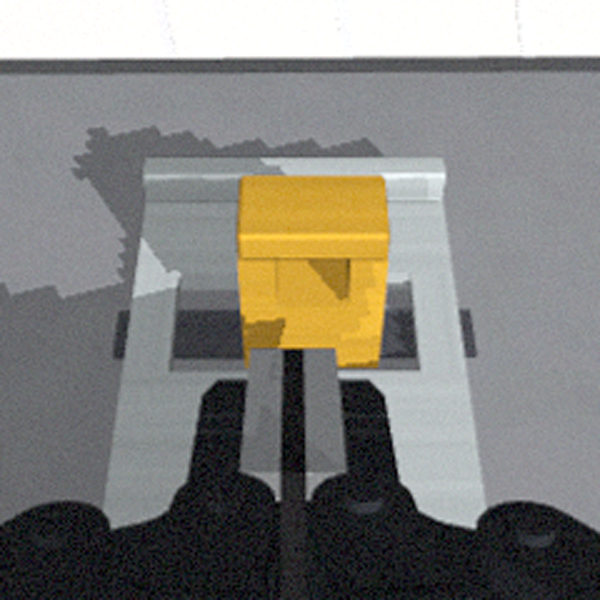

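```bash
python3 - <<'E'
from h import *
K,Rm,t=load("pics/w2.npz"[5:-4]); c=-Rm.T@t
def hit(u,v,o):
    d=Rm.T@np.linalg.inv(K)@[200+u/2.5,160+v/2.5,1]; k=(o-(c-M)@Z)/(d@Z); q=c+k*d-M; return (q@X,q@Y)
print("staple edge s=38,o=36",hit(238,246,36),hit(388,246,36),"lower outer edge",hit(240,176,36),hit(386,176,36))
print("eye",hit(275,260,30),hit(350,260,30))
print("root",hit(246,365,5),hit(381,365,5))
print("lip s=80,o=13",hit(145,158,13),hit(443,158,13),hit(143,185,13),hit(443,185,13))
print("slot s34,o5",hit(170,370,5),hit(420,370,5))
print(Rm.T@[1,0,0])
E
```

```text
staple edge s=38,o=36 (np.float64(42.4288718249377), np.float64(8.900902301369685)) (np.float64(42.36653193813345), np.float64(-14.969750413012465)) lower outer edge (np.float64(58.08595121079642), np.float64(9.165348707826055)) (np.float64(58.006240434661265), np.float64(-15.639706156729009))
eye (np.float64(44.515565367037595), np.float64(3.1397111400570994)) (np.float64(44.484627180840974), np.float64(-9.23445921437185))
root (np.float64(40.6887210464908), np.float64(8.763306030428605)) (np.float64(40.64611959657134), np.float64(-15.631851046104185))
lip s=80,o=13 (np.float64(86.07309308190004), np.float64(30.79118337611041)) (np.float64(85.86547351274743), np.float64(-30.604556573516074)) (np.float64(78.31792477884701), np.float64(30.397276424644964)) (np.float64(78.12937203515345), np.float64(-29.8128623307586))
slot s34,o5 (np.float64(39.642811431183), np.float64(22.42150984003796)) (np.float64(39.56569570531224), np.float64(-22.580136579214074))
[-0.17301841 -0.98491243 -0.00348313]
```

The hasp looks flat on the slope, pressed with about 21 N. The measured widths match the given ones, and the staple sits 3.1 mm towards −y. Next I'll back off and go to the red pin.

Emit:
move_arm --plan "0.005 -0.001 0.030 0 0 0;0 0 0.045 0 0 0;0 0 0.025 0 0 0;-0.023 -0.046 -0.005 0 0 0;-0.023 -0.046 -0.005 0 0 0;-0.023 -0.046 -0.005 0 0 0;-0.023 -0.046 -0.005 0 0 0;-0.023 -0.046 -0.005 0 0 0;-0.023 -0.046 -0.005 0 0 0;-0.022 -0.046 -0.005 0 0 0" --jaw 0

```text
clock: 6.4
eef_pos: [493.1, -315.9, 176.3]
ee_rot: [0.455, -0.455, 0.542, -0.54]
contact_force: [0.5, -0.5, -0.3]
grip_width: 42.1
```

```bash
python3 - <<'E'
from h import *
p,r=tool();print(p,turn(Rtar(np.array([0,0,-1.]),-1)))
save("wrist","w3"); b=cv2.imread("pics/w3.png"); save("scene","s3")
a=cv2.imread("pics/s3.png")[150:300,260:410]
hsv=cv2.cvtColor(b,cv2.COLOR_BGR2HSV); m=((hsv[...,0]<8)|(hsv[...,0]>172))&(hsv[...,1]>150)&(hsv[...,2]>50)
n,l,st,ce=cv2.connectedComponentsWithStats(m.astype(np.uint8))
for i in range(1,n):
    if st[i,4]>60: print(st[i],ce[i],onz("w3",*ce[i],76))
o=np.zeros((300,800,3),np.uint8);o[:,:400]=cv2.resize(b,(400,300)); o[:,400:700]=cv2.resize(a,(300,300))
cv2.imwrite("pics/c5.png",cv2.convertScaleAbs(o,alpha=1.5))
E
```

```text
[ 493.07670804 -315.88241765  176.33611694] [-0.00122951 -0.00198132  0.00139828]
[320 212  23  35 638] [330.4968652  229.40438871] [ 499.93520487 -325.54155356   76.        ]
```

View pics/c5.png

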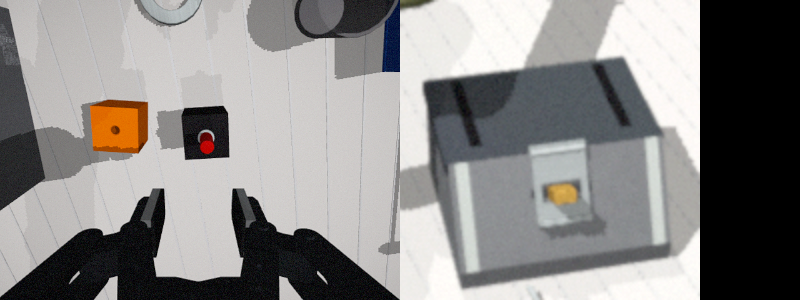

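The hasp lies flat. The wrist view shows the red pin at full-size pixel (330,229), which gives (500, −325.6). I'll descend and grip it.

Emit:
move_arm --plan "0.004 -0.005 -0.01 0 0 0;0.003 -0.005 -0.015 0 0 0;0 0 -0.018 0 0 0;0 0 -0.02 0 0 0;0 0 -0.018 0 0 0;0 0 -0.014 0 0 0;0 0 -0.010 0 0 0;0 0 -0.006 0 0 0;0 0 -0.002 0 0 0;0 0 0 0 0 0"

```text
clock: 7.5
eef_pos: [502.5, -325.0, 64.6]
ee_rot: [-0.455, 0.455, -0.541, 0.541]
contact_force: [0.0, -0.2, 0.2]
grip_width: 42.8
```

Emit:
move_arm --plan "0 0 0 0 0 0;0 0 0 0 0 0;0 0 0 0 0 0;0 0 0 0 0 0;0 0 0 0 0 0;0 0 0 0 0 0;0 0 0 0 0 0;0 0 0 0 0 0;0 0 0 0 0 0;0 0 0 0 0 0" --jaw 1

```text
clock: 8.5
eef_pos: [502.7, -325.4, 65.3]
ee_rot: [-0.455, 0.455, -0.541, 0.542]
contact_force: [-0.1, 0.2, 5.7]
grip_width: 12.3
```

Emit:
move_arm --plan "0 0 0.008 0 0 0;0 0 0.012 0 0 0;0 0 0.015 0 0 0;0 0 0.02 0 0 0;0 0 0.025 0 0 0;0 0 0.025 0 0 0;0 0 0.025 0 0 0;0 0 0.025 0 0 0;0 0 0.015 0 0 0;0 0 0 0 0 0"

```text
clock: 9.5
eef_pos: [503.3, -325.3, 237.6]
ee_rot: [-0.456, 0.455, -0.54, 0.543]
contact_force: [1.2, -0.1, -0.2]
grip_width: 12.2
```

```bash
python3 - <<'E'
from h import *
s=sensors.state();print(s["eef_pos"],s["grip_width"],s["contact_force"])
save("wrist","w4"); b=cv2.imread("pics/w4.png"); save("scene","s4");a=cv2.imread("pics/s4.png")
u,v=proj("s4",s["eef_pos"])[0].astype(int); print(u,v); a=a[v-60:v+60,u-60:u+60]
u,v=proj("w4",s["eef_pos"])[0].astype(int); print(u,v)
o=np.zeros((400,800,3),np.uint8);o[:,:400]=cv2.resize(b[v-100:v+100,u-100:u+100],(400,400),interpolation=2); o[:,400:]=cv2.resize(a,(400,400),interpolation=2)
cv2.imwrite("pics/c6.png",cv2.convertScaleAbs(o,alpha=1.5))
E
```

```text
[ 503.27250312 -325.27757741  237.6050087 ] 12.181841828603666 [ 1.1942077  -0.12731862 -0.22924496]
169 184
317 320
```

View pics/c6.png

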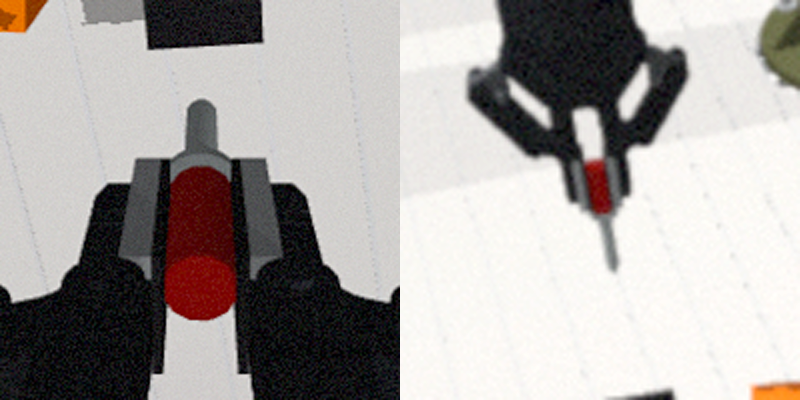

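```bash
python3 - <<'E'
from h import *
p,r=tool(); w=("w4",317.5,270.5); s=("s4",169+13*.3,184+69*.3)
print("on z",onz(*w,183.6)-p,onz(*s,183.6)-p,"tri",tri([w,s])-p)
T=lambda v:r.inv().apply(v)
print("tool frame",T(onz(*w,183.6)-p),T(onz(*s,183.6)-p),T(tri([w,s])-p))
# staple apex edge in scene/wrist w2, tri for staple outer-edge midpoint, scene0 crop edge
# turn needed for insertion
print(turn(Rtar(X,-1)), "eye mouth",M+38*X+24*Z-3.1*Y, X,Y,Z)
# scene staple zoom
a=cv2.imread("pics/s3.png")[220:280,310:370]; cv2.imwrite("pics/c7.png",cv2.convertScaleAbs(cv2.resize(a,(600,600),interpolation=2),alpha=1.5))
E
```

```text
on z [  1.17926365  -0.7433453  -50.39283753] [ -2.93413549  -0.77242726 -50.39283753] tri [  2.92128487  -1.18320114 -46.06068128]
tool frame [ 0.54234587 50.3914956   1.33578885] [ 1.27498591 50.39507567 -2.71194187] [ 0.6765602  46.05764919  3.12337121]
[-0.08962656 -0.51681164  0.00133219] eye mouth [667.13110317  -8.65802863 109.09103466] [ 0.4927445  -0.08486966 -0.8660254 ] [0.16973932 0.985489   0.        ] [ 0.85345851 -0.14699857  0.5       ]
```

View pics/c7.png

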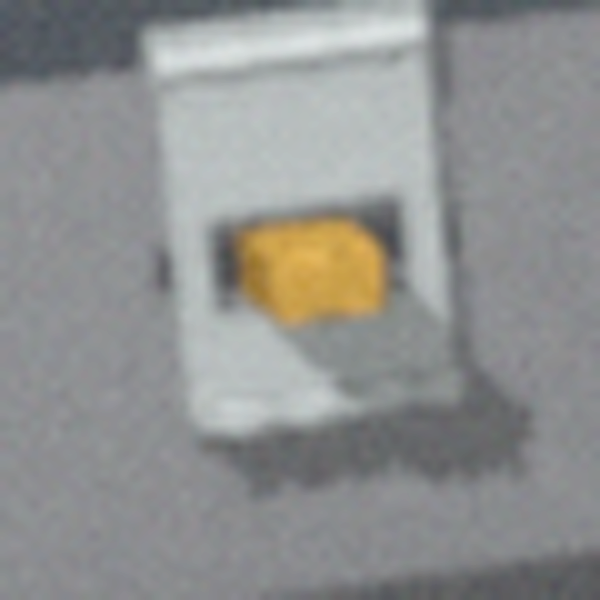

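Pin held firmly, nearly coaxial with the tool. The zoomed view shows the hasp flat, with the staple through its slot at (310,270). Next I'll tilt the pin and carry it to just above the eye.

Emit:
move_arm --plan "0.0128 0.0323 0 -0.009 -0.0517 0;0.0128 0.0323 0 -0.009 -0.0517 0;0.0128 0.0323 0 -0.009 -0.0517 0;0.0128 0.0323 0 -0.009 -0.0517 0;0.0128 0.0323 0 -0.009 -0.0517 0;0.0128 0.0323 0 -0.009 -0.0517 0;0.0128 0.0323 0 -0.009 -0.0517 0;0.0128 0.0323 0 -0.009 -0.0517 0;0.0128 0.0323 0 -0.009 -0.0517 0;0.0128 0.0323 0 -0.009 -0.0517 0"

```text
clock: 10.6
eef_pos: [629.2, -0.8, 232.4]
ee_rot: [-0.557, 0.322, -0.383, 0.663]
contact_force: [-0.1, -1.3, -0.1]
grip_width: 12.0
```

```bash
python3 - <<'E'
from h import *
p,r=tool();print(p,"to go",M-38*X+26*Z-2.4*Y-p,turn(Rtar(X,-1)),sensors.state()["joint_positions"].round(2))
E
```

```text
[629.19839941  -0.80196663 232.38586625] to go [  2.30985644  -1.01012254 -56.4769009 ] [9.88650611e-05 5.01184120e-05 1.83347094e-03] [ 0.62 -0.06 -0.71  1.96  0.15  0.73 -1.93]
```

Emit:
move_arm --plan "0.001 0 -0.012 0 0 0;0.001 -0.001 -0.012 0 0 0;0 0 -0.010 0 0 0;0 0 -0.010 0 0 0;0 0 -0.008 0 0 0;0 0 -0.004 0 0 0;0 0 0 0 0 0;0 0 0 0 0 0;0 0 0 0 0 0;0 0 0 0 0 0"

```text
clock: 11.6
eef_pos: [632.5, -2.9, 179.1]
ee_rot: [-0.558, 0.321, -0.382, 0.663]
contact_force: [0.4, 0.9, -0.5]
grip_width: 12.4
```

```bash
python3 - <<'E'
from h import *
p,r=tool();d=p-M;print(p,"sYo",d@X,d@Y,d@Z,turn(Rtar(X,-1)))
save("wrist","w5"); save("scene","s5"); p,r=tool(); print(p)
b=cv2.imread("pics/w5.png"); a=cv2.imread("pics/s5.png")
F=p+51*X; print(proj("w5",F),proj("s5",F))
o=np.zeros((400,800,3),np.uint8)
u,v=proj("w5",F)[0].astype(int); print(u-67,v-67); o[:,:400]=cv2.resize(b[v-67:v+67,u-67:u+67],(400,400),interpolation=2)
u,v=proj("s5",F)[0].astype(int); print(u-25,v-25); o[:,400:]=cv2.resize(a[v-25:v+25,u-25:u+25],(400,400),interpolation=2)
cv2.imwrite("pics/c8.png",cv2.convertScaleAbs(o,alpha=1.5))
E
```

```text
[632.51377334  -2.94328925 179.09364527] sYo -40.16654593566966 -3.3441093762712306 28.61679221321293 [0.00050429 0.00207037 0.00167417]
[632.37737707  -3.00321476 178.89595649]
[[317.41119335 272.77583863]] [[340.2507942  231.39340066]]
250 205
315 206
```

View pics/c8.png

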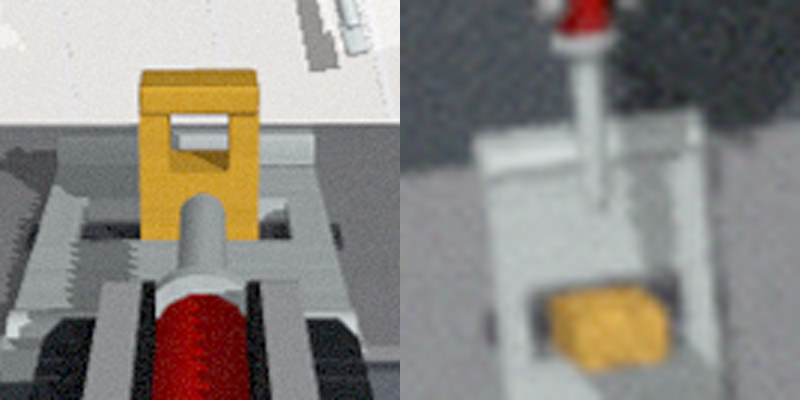

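```bash
python3 - <<'E'
from h import *
K,Rm,t=load("w5"); c=-Rm.T@t; p,r=tool()
def hs(u,v,s):
    d=Rm.T@np.linalg.inv(K)@[250+u*.335,205+v*.335,1]; k=(s-(c-M)@X)/(d@X); q=c+k*d-M; return np.round([q@Y,q@Z],1)
for s in(36,38,40):
  print(s,"top",hs(140,85,s),hs(258,85,s),"eye top",hs(170,114,s),hs(229,114,s),"bottom",hs(143,240,s),hs(258,240,s))
for s in (9,11,13): print("foot",s,hs(203,194,s),hs(203,200,s),hs(203,205,s), "shaft left/right",hs(180,225,s-4),hs(227,225,s-4))
print("tcp",(p-M)@X,(p-M)@Y,(p-M)@Z)
E
```

```text
36 top [ 8.3 42.4] [-14.5  42.4] eye top [ 2.6 36.5] [-8.9 36.5] bottom [8.3 9.8] [-14.9   9.7]
38 top [ 8.4 41.8] [-14.6  41.7] eye top [ 2.6 35.8] [-9.  35.8] bottom [8.4 8.8] [-15.    8.8]
40 top [ 8.5 41.2] [-14.7  41.1] eye top [ 2.7 35.2] [-9.  35.1] bottom [8.5 7.9] [-15.1   7.9]
foot 9 [-3.7 30.8] [-3.7 29.7] [-3.7 28.7] shaft left/right [ 0.2 26.7] [-7.8 26.7]
foot 11 [-3.7 30. ] [-3.7 28.8] [-3.7 27.9] shaft left/right [ 0.3 25.8] [-7.9 25.8]
foot 13 [-3.7 29.1] [-3.7 28. ] [-3.7 27. ] shaft left/right [ 0.3 24.9] [-7.9 24.9]
tcp -40.057465088004435 -3.4263171172591216 28.41034822121738
```

The wrist view shows the eye centre at (199,142) and the pin foot at (203,198). Relative to the foot the eye is +0.6 mm along Y and +1.5 mm outward, so I'll correct that and insert gently.

Emit:
move_arm --plan "0.0014 0.0004 0.0007 0 0 0;0.0022 -0.0004 -0.0038 0 0 0;0.0022 -0.0004 -0.0038 0 0 0;0.0022 -0.0004 -0.0038 0 0 0;0.0022 -0.0004 -0.0038 0 0 0;0.0020 -0.0003 -0.0034 0 0 0;0.0015 -0.0003 -0.0026 0 0 0;0.0015 -0.0003 -0.0026 0 0 0;0 0 0 0 0 0;0 0 0 0 0 0"

```text
clock: 12.7
eef_pos: [647.4, -5.0, 155.3]
ee_rot: [-0.558, 0.322, -0.382, 0.663]
contact_force: [0.1, 0.0, -0.4]
grip_width: 12.1
```

```bash
python3 - <<'E'
from h import *
p,r=tool();d=p-M;print("sYo",d@X,d@Y,d@Z,turn(Rtar(X,-1)),sensors.state()["contact_force"])
save("wrist","w6"); save("scene","s6"); p,r=tool()
b=cv2.imread("pics/w6.png"); a=cv2.imread("pics/s6.png"); F=p+51*X
o=np.zeros((400,800,3),np.uint8)
u,v=proj("w6",F)[0].astype(int); print(u-67,v-67); o[:,:400]=cv2.resize(b[v-67:v+67,u-67:u+67],(400,400),interpolation=2)
u,v=proj("s6",F)[0].astype(int); print(u-25,v-25); o[:,400:]=cv2.resize(a[v-25:v+25,u-25:u+25],(400,400),interpolation=2)
cv2.imwrite("pics/c9.png",cv2.convertScaleAbs(o,alpha=1.5))
E
```

```text
sYo -12.082176309595702 -2.8884607134656504 29.7511324525755 [0.00032345 0.00105291 0.00156134] [ 0.08618065  0.00734698 -0.36368691]
250 205
316 219
```

View pics/c9.png

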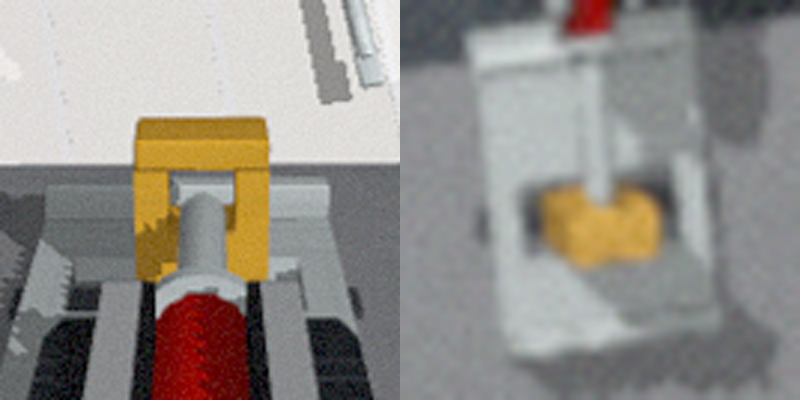

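The foot, near (202,203), is now at the mouth and centred on the eye at (201,203). No force is showing, so I'll advance.

Emit:
move_arm --plan "0.0015 -0.0003 -0.0026 0 0 0;0.0015 -0.0003 -0.0026 0 0 0;0.0015 -0.0003 -0.0026 0 0 0;0.0015 -0.0003 -0.0026 0 0 0;0.0015 -0.0003 -0.0026 0 0 0;0.0015 -0.0003 -0.0026 0 0 0;0.0015 -0.0003 -0.0026 0 0 0;0.0015 -0.0003 -0.0026 0 0 0;0 0 0 0 0 0;0 0 0 0 0 0"

```text
clock: 13.8
eef_pos: [659.3, -7.4, 134.4]
ee_rot: [-0.558, 0.322, -0.382, 0.663]
contact_force: [0.3, 1.2, -0.3]
grip_width: 11.9
```

Emit:
move_arm --plan "0.0015 -0.0003 -0.0026 0 0 0;0.0015 -0.0003 -0.0026 0 0 0;0.0015 -0.0003 -0.0026 0 0 0;0.0015 -0.0003 -0.0026 0 0 0;0.001 -0.0002 -0.0017 0 0 0;0.001 -0.0002 -0.0017 0 0 0;0.0005 -0.0001 -0.0009 0 0 0;0 0 0 0 0 0;0 0 0 0 0 0;0 0 0 0 0 0"

```text
clock: 14.8
eef_pos: [667.9, -9.2, 120.0]
ee_rot: [-0.558, 0.322, -0.382, 0.663]
contact_force: [0.0, 0.6, -0.1]
grip_width: 12.2
```

```bash
python3 - <<'E'
from h import *
p,r=tool();d=p-M;f=sensors.state()["contact_force"];print("sYo",d@X,d@Y,d@Z,f,f@X,f@Y,f@Z)
save("wrist","w7"); save("scene","s7"); p,r=tool()
b=cv2.imread("pics/w7.png"); a=cv2.imread("pics/s7.png"); F=p+20*X
o=np.zeros((400,800,3),np.uint8)
u,v=proj("w7",F)[0].astype(int); print(u-67,v-67); o[:,:400]=cv2.resize(b[v-67:v+67,u-67:u+67],(400,400),interpolation=2)
u,v=proj("s7",F)[0].astype(int); print(u-25,v-25); o[:,400:]=cv2.resize(a[v-25:v+25,u-25:u+25],(400,400),interpolation=2)
cv2.imwrite("pics/c10.png",cv2.convertScaleAbs(o,alpha=1.5))
E
```

```text
sYo 29.00580571204449 -3.4844838513263277 30.205711057635945 [ 0.01441399  0.6209783  -0.14376083] 0.07890072567408693 0.6144139040566741 -0.15086158857539855
250 231
317 223
```

View pics/c10.png

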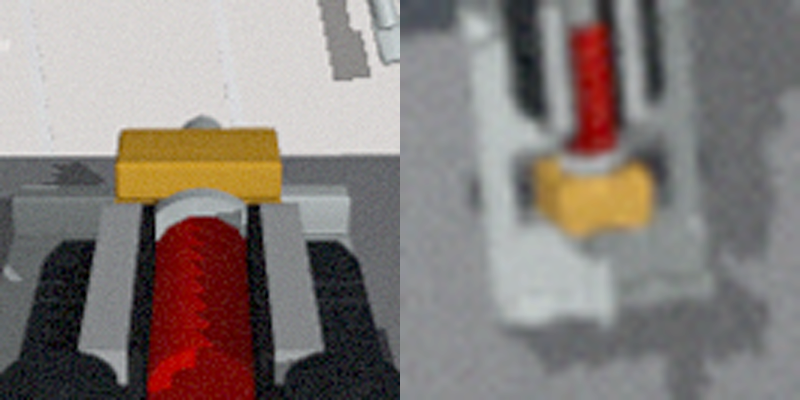

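The pin is through: its foot shows beyond the staple at (202,122), and the collar is just short of the mouth. I'll creep until it touches.

Emit:
move_arm --plan "0.0005 -0.0001 -0.0009 0 0 0;0.0005 -0.0001 -0.0009 0 0 0;0.0005 -0.0001 -0.0009 0 0 0;0.0005 -0.0001 -0.0009 0 0 0;0 0 0 0 0 0;0 0 0 0 0 0;0 0 0 0 0 0;0 0 0 0 0 0;0 0 0 0 0 0;0 0 0 0 0 0"

```text
clock: 15.9
eef_pos: [669.4, -9.5, 117.9]
ee_rot: [-0.557, 0.322, -0.382, 0.664]
contact_force: [-17.4, 1.5, 17.2]
grip_width: 12.2
```

Emit:
move_arm --plan "-0.0004 0.0001 0.0007 0 0 0;-0.0004 0.0001 0.0007 0 0 0;0 0 0 0 0 0;0 0 0 0 0 0;0 0 0 0 0 0;0 0 0 0 0 0;0 0 0 0 0 0;0 0 0 0 0 0;0 0 0 0 0 0;0 0 0 0 0 0"

```text
clock: 16.9
eef_pos: [669.1, -9.5, 118.1]
ee_rot: [-0.557, 0.322, -0.382, 0.663]
contact_force: [-5.5, 0.3, 6.8]
grip_width: 12.0
```

Emit:
move_arm --plan "0 0 0 0 0 0;0 0 0 0 0 0;0 0 0 0 0 0;0 0 0 0 0 0;0 0 0 0 0 0;0 0 0 0 0 0;-0.0025 0.0004 0.0043 0 0 0;-0.005 0.0009 0.0087 0 0 0;-0.005 0.0009 0.0087 0 0 0;-0.005 0.0009 0.0087 0 0 0" --jaw 0

```text
clock: 17.9
eef_pos: [651.3, -6.1, 148.6]
ee_rot: [-0.558, 0.322, -0.382, 0.663]
contact_force: [-0.5, -0.2, -0.1]
grip_width: 43.0
```

Emit:
move_arm --plan "-0.01 0.0017 0.0173 0 0 0;-0.01 0.0017 0.0173 0 0 0;-0.01 0.0017 0.0173 0 0 0;-0.01 0.0017 0.0173 0 0 0;-0.01 0.0017 0.0173 0 0 0;0 0 0 0 0 0;0 0 0 0 0 0;0 0 0 0 0 0;0 0 0 0 0 0;0 0 0 0 0 0"

```text
clock: 18.9
eef_pos: [601.4, 2.2, 233.4]
ee_rot: [-0.557, 0.322, -0.383, 0.663]
contact_force: [-0.4, 0.2, 0.9]
grip_width: 42.8
```

```bash
python3 - <<'E'
from h import *
save("wrist","w8"); save("scene","s8")
b=cv2.imread("pics/w8.png"); a=cv2.imread("pics/s8.png"); F=M+40*X+24*Z-3*Y
o=np.zeros((400,800,3),np.uint8)
u,v=proj("w8",F)[0].astype(int); v=min(max(v,80),400); print(u-80,v-80); o[:,:400]=cv2.resize(b[v-80:v+80,u-80:u+80],(400,400),interpolation=2)
u,v=proj("s8",F)[0].astype(int); o[:,400:]=cv2.resize(a[v-40:v+40,u-40:u+40],(400,400),interpolation=2)
cv2.imwrite("pics/c11.png",cv2.convertScaleAbs(o,alpha=1.5))
E
```

```text
236 150
```

```bash
python3 - <<'E'
from h import *
def red(fn,lo,box=None):
    im=cv2.imread(f"pics/{fn}.png"); h=cv2.cvtColor(im,cv2.COLOR_BGR2HSV)
    m=(((h[...,0]<8)|(h[...,0]>172))&(h[...,1]>130)&(h[...,2]>lo)).astype(np.uint8)
    n,l,st,ce=cv2.connectedComponentsWithStats(m)
    for i in range(1,n):
        if st[i,4]>15: print(fn,st[i],ce[i].round(1))
for f in("s7","s8","w8"): red(f,40)
for f in("s8","w8"): print(f,"pred head s=1,18,35",[proj(f,M+s*X+27*Z-3.1*Y)[0].round(1) for s in(1,18,35)])
b=cv2.imread("pics/w8.png")
K,Rm,t=load("w8"); u,v=proj("w8",M+38*X+27*Z-3.1*Y)[0].astype(int)
h=cv2.cvtColor(b,cv2.COLOR_BGR2HSV); ym=(h[...,0]>14)&(h[...,0]<28)&(h[...,1]>130)&(h[...,2]>50); ym[:, :u-60]=0; ym[:,u+60:]=0
print("brass rows/cols",np.where(ym.sum(1)>4)[0][[0,-1]],np.where(ym.sum(0)>4)[0][[0,-1]])
# column through pin in wrist image
for r in range(v-60,v+60,4): print(r,b[r-1:r+2,u-3:u+4].mean((0,1)).round()[::-1],end=" ")
E
```

```text
s7 [338 226   6  16  75] [340.9 233.8]
s7 [341 322  30  42 506] [355.8 343.1]
s8 [337 227   7  16  86] [339.5 234.7]
s8 [341 322  30  42 503] [355.8 343. ]
w8 [ 312   29   39   92 1969] [330.4  74. ]
w8 [308 220  20  31 514] [317.5 235.3]
s8 pred head s=1,18,35 [array([339.8, 226.7]), array([340.6, 234.5]), array([341.3, 242.2])]
w8 pred head s=1,18,35 [array([316.5, 242.8]), array([316.5, 235. ]), array([316.5, 228.1])]
brass rows/cols [205 249] [301 331]
166 [155. 154. 154.] 170 [155. 154. 154.] 174 [154. 154. 153.] 178 [155. 154. 154.] 182 [153. 153. 152.] 186 [154. 153. 152.] 190 [156. 155. 154.] 194 [155. 154. 153.] 198 [156. 154. 153.] 202 [157. 156. 156.] 206 [114.  87.  29.] 210 [141. 108.  34.] 214 [129. 105.  50.] 218 [119. 117. 118.] 222 [98.  4.  2.] 226 [101.   6.   4.] 230 [103.   7.   5.] 234 [133.   7.   4.] 238 [129.   4.   3.] 242 [126.   2.   2.] 246 [124.   4.   2.] 250 [112.  41.  41.] 254 [101. 106. 106.] 258 [101. 105. 106.] 262 [ 97. 101. 101.] 266 [131. 136. 136.] 270 [120. 125. 126.] 274 [122. 126. 127.] 278 [123. 127. 128.] 282 [52. 55. 57.]
```

```bash
python3 -c "
from station import workorder; print(workorder.sign_off())"
```

```text
the job is handed in; nothing more can be done
None
```

I swung the hasp over the staple until it lay flat. Then I took the red pin from its stand, tilted it 30°, slid it through the eye until the collar met the staple, and let go. The job was handed in at about 19 s on the robot's clock.

- **Hasp:** the close views showed it flat on the sloping front with the staple through its slot. It had been pressed home with about 21 N.
- **Pin:** there was no force while it slid in, then about 23 N along the eye when the collar met the staple. After release, its head was within about 1 px of the seated position in both the scene and wrist cameras.
- **Robot:** it ended clear of everything, with the gripper open and about 0 N on the tool.
- **Check that failed:** the picture viewer had reached its limit of 12, so the state after release was checked only by pixel numbers, not by eye.
- **Check that disagreed:** the wrist camera and my first fit of the case differed by several mm in how far out the face was, about 3 to 6 mm depending on the view. I aligned the pin to the eye within one wrist image instead.
- **Not re-checked:** I never touched the blue pin or the other items. Of these, I compared only the screwdriver's position between late scene pictures, and it had not moved.

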